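# Check a die-casting: leaf down, go pin through, held shut

### The arm

A 7-joint arm with a two-finger parallel gripper is mounted at the origin on the work surface. World frame = base frame: x ahead of the robot, y to its left, z up, the work surface at z = 0. Lengths are in m, angles in rad, forces in N, time in s.
With the tool pointing down it reaches from about 0.425 to 0.875 m from the base axis. Payload 9.9 kg.
Tool frame: the origin (TCP) lies at the very end of the fingers, on their centre line; the grasp point (between the pads) lies 19 mm behind it; z points along the fingers, y is the line along which they close (so a half turn about z gives the same grasp; the last joint's range is limited). The gripper opens to 85 mm and grips with 20 to 120 N. Pads are 22 mm wide; open, the fingers measure 114 mm over their backs; the gripper's body (76 mm by 85 mm) begins 54 mm behind the grasp point. The pads swing forward as they close: fully open they stand 13 mm farther back than shut.
Start: joints at [-1.391, 0.576, 0.025, 1.437, -0.015, 1.129, -0.057], TCP at [0.176, 0.652, 0.231] pointing down, gripper open.
Joint ranges: [-2.76, 2.76], [-0.34, 2.15], [-1.52, 1.57], [0.19, 2.46], [-1.09, 4.23], [0.17, 1.99], [-2.82, 2.82]. Speed limits (rad/s): [2.22, 2.22, 3.01, 3.01, 3.14, 3.14, 3.14].

### API

Orientations are given as a unit quaternion [w, x, y, z].
In Python, from rig import monitor, cams, r, spotter gives the robot as it stands. The module is installed in compiled form; this text tells all that it offers.
- The arm moves only by the shell command python3 -m creep 'ROWS' [FORCE]. ROWS is JSON, a list of rows, each an object of numbers: "tx", "ty", "tz": the shift along the tool's x, y, z in m; "wx", "wy", "wz": the turn, a rotation vector about the tool's x, y, z in rad; "gripper": the closure, from 0 (fully open) to 1 (shut). In form: [{"tx": .., "ty": .., "tz": .., "wx": .., "wy": .., "wz": .., "gripper": ..}, ...]. A call has 1 to 8 rows; each row is the pose to reach, as a shift and turn from the pose commanded when the call began, along the tool's axes at that moment; what a row does not reach only later rows make up. A row lasts 1/10 s, in which the tool goes at most 50 mm and 8.59 degrees, less where a joint would pass 70% of its speed; a pose out of reach is approached as far as the arm can. A call with a gripper value outside its range is refused whole. The fingers move at their own pace and stop on an object; FORCE is the grip in N (left out, the last holds). Time passes only in rows, so rows that repeat a pose let the fingers close. It gives the time, the measured TCP pose, the force, the opening and the grip force at its end, in the units of the state.
- monitor.state(): the state, without advancing time (a new reading comes with each control period).
- cams.capture(name): name is "side" or "top" or "wrist"; returns a dict with "pixels" (420x560x3 uint8, red, green, blue), "K" (3x3 intrinsics, pixels), "rvec" (rotation vector, rad) and "tvec" (3), from world to camera coordinates, as OpenCV has them. Camera axes: x right, y down, z forward; pixel columns grow to the right and rows downward; lengths in m; the calibration is good to about 2 mm. A picture is of the moment at which its call begins. There is no depth.
- r.sign_off(): hands the job in; it is judged then, once.
Trained networks look in a picture, given as the dict that the camera call returned (one of the last four; its "shot" number tells which), for a name from the list of things; names that differ only in an ending like _2 or _b are one class to them, and where a whole thing is asked for, a point or a joint stands for the part that bears it (a point fixed in the world has none). Each returns a list of dicts, best first, with "p" (0 to 1); they miss things now and then, are a little off and sometimes report something else, mostly with a low value. They report only what shows in the picture. A call takes as long as a camera call. They do not tell look-alikes from the thing itself.
- spotter.recognise(picture, query): "xyz" ([x, y, z] in m, in world coordinates, good to about 4 mm: the middle of the surface that is visible of it).
- spotter.cut_out(picture, query): "region" (420x560 bool, what is visible of it).
- spotter.place_of(picture, query): "xyz" ([x, y, z] in m, in world coordinates, good to about 4 mm: a listed point, or the origin of a listed thing).
The state is a dict: "t": time; "joint_pos": joint angles; "qd": joint speeds; "joint_torque": joint torques, N m; "ee_pos": TCP position; "tcp_rot": TCP orientation; "ft_force": force on the tool from outside, world axes, zero at the start; "ft_torque": the same for the moment, N m; "width": finger opening in m; "gripper_force": force on a finger pad.
Only numpy, scipy, OpenCV 4.12 (cv2) and the standard library are available. Lean on these libraries where they do the work, as an engineer would, in place of code of your own. Each camera call takes 0.05 s, during which the arm holds its last target. There are 200 camera calls.

### The job

Check the casting in the hinged fixture: swing the open leaf with the black ball knob down over it without letting it slam, then push the green-ringed go pin from the stand through the leaf, the casting's lug and the base until its shoulder bears on the leaf and presses it fully shut against its spring plungers. Finish while still holding the pin pressed down like that. Leave the red-ringed pin in the stand, the casting in its seat and the other things on the bench undisturbed.

Things in the scene. Friction and masses are not known exactly. Their poses are not given: they have to be found in the camera images.
- fixture: Checking fixture, fixed: blue base plate 195 x 120 x 25 mm. Origin at bench level; z up, x from the free (knob) end to the hinge end, y parallel to the hinge. Plate spans x -85..110, y -60..60 mm. Hinge cheeks at x 85, tops 67 mm high; a 55 mm spigot at x 20 seats the casting; two vertical spring plungers, 10 mm thick, at x -53, y +-42 mm.
- leaf (a joint): Leaf angle q, rad: 0 fully shut and level, 1.57 upright, 1.9 back stop. Aluminium plate 10 mm thick, 110 wide, 12 to 150 mm from the hinge axis, windowed, 0.4 kg. Hinge friction holds it only near upright (q over 1.3); lower it falls if let go. It rests at about 0.05 on the spring plungers; pressing it to 0 takes about 12 N at the hole, and let go it lifts back to 0.05.
- leaf_hinge (a point): Point on the hinge axis, mid-width, 56 mm above the bench, fixture x = 85, y = 0 mm. Its axes turn with the leaf; at q = 0 they are the fixture's. A point r mm from the axis in the leaf's middle plane is at fixture x = 85 - r cos q, height 56 + r sin q.
- leaf_knob (a point): Centre of the black ball knob, 30 mm diameter, 190 mm from the hinge axis in the leaf's middle plane, on a 10 mm stem; the leaf's free edge is 40 mm from it. Can be pinched from above with the fingers closing parallel to the hinge; the ball then swivels between them.
- leaf_hole (a point): Centre of the leaf's 12 mm pin hole at the leaf's outer face (upper when shut; 61 mm above the bench at q = 0), 117 mm from the hinge axis, mid-width. It goes right through the 10 mm leaf; z is the hole's axis.
- base_hole (a point): Centre of the 12 mm hole in the base plate at the plate's top face, 25 mm above the bench, at fixture x = -32 mm, y = 0; the hole goes down through the whole plate, in line with the leaf's hole when the leaf is down.
- casting: Die-cast aluminium ring already seated over the spigot, loose: 68 mm diameter, 24 mm high, 84 mm flange 6 mm thick, and a lug towards the knob end whose 13 mm hole, 52 mm from the ring's centre, lies over the base hole. 0.18 kg. Origin: centre of its underside; z up, lug on its -x side.
- stand: Wooden pin stand 130 x 50 x 60 mm high, fixed on the bench; two holes in a row along its x axis, 34 mm either side of its centre, each holding one pin upright. Origin: centre of its underside. Either pin may be in either hole.
- go_pin: The go pin, green rings at top and bottom of its grip. Shank 10 mm thick with tapered nose, 52 mm from tip to shoulder; shoulder 26 mm wide, 6 mm thick; dark round grip 20 mm wide, 46 mm long; 0.13 kg. Origin: the tip, z up along the pin. In the stand the shoulder rests on top, tip 8 mm above the bench. Home in the fixture the tip is 16 mm into the base plate.
- go_pin_shoulder (a point): Centre of the underside of the go pin's shoulder, 52 mm above its tip; axes as the pin's.
- nogo_pin: The no-go pin, to be left in the stand: like the go pin but with red rings and a 12.5 mm shank. Origin: its tip, z up.
- spare_a: Bystander: a loose casting on the bench, like the one in the fixture. Origin: centre of its underside.
- spare_b: Bystander: another loose casting, the same.
- spare_c: Bystander: another loose casting, the same.
- file: Bystander: a flat file lying on the bench, 310 mm long, 28 mm high, red handle. Origin: middle of its length at bench height; x towards the blade's end.
- mallet: Bystander: a blue-headed mallet lying on the bench, 260 mm long, wooden handle. Origin: middle of its length at bench height; x towards the head.
Not all that is in view belongs to the job. Leave any blue, purple or turquoise look-alike of the go_pin alone.

How it is judged:
By the outcome, as a careful person would: the job done as asked, in the order asked, and still so for the second after the job is handed in, while the arm keeps its last pose, push and grip.
It also fails if it takes over 54 s, if anything falls off the work surface, if the arm or the gripper's body presses on something with over 40 N, if the wrist force passes 120 N, or if a joint passes its speed limit or range.

## Working session

There is one attempt and no reset: what is moved stays moved. The work goes in short steps, Python scripts to look and compute and a shell command to move; the robot and the scene stay as the last step left them, time stands still between calls to the robot, and variables do not carry over. Pictures are saved under pics/ and viewed, at most 10 in all, crops included, and the job is handed in when it is done.

```bash
mkdir -p pics
cat > h.py <<'E'
import numpy as np, cv2
from scipy.spatial.transform import Rotation as R
from rig import monitor, cams, r, spotter
def snap(n,f=None):
    p=cams.capture(n)
    if f: cv2.imwrite('pics/'+f,cv2.cvtColor(p['pixels'],cv2.COLOR_RGB2BGR))
    return p
def proj(p,X):
    return cv2.projectPoints(np.array(X,float).reshape(-1,3),np.array(p['rvec']),np.array(p['tvec']),np.array(p['K']),None)[0].reshape(-1,2)
def ray(p,uv,z):
    Rm=cv2.Rodrigues(np.array(p['rvec']))[0]; c=-Rm.T@np.array(p['tvec']).ravel()
    d=Rm.T@np.linalg.inv(np.array(p['K']))@np.array([uv[0],uv[1],1.]); return c+d*(z-c[2])/d[2]
def tool(s=None):
    s=s or monitor.state(); q=s['tcp_rot']; return np.array(s['ee_pos']),R.from_quat([q[1],q[2],q[3],q[0]])
def to(X): # world target -> tool shift
    p,o=tool(); return np.round(o.inv().apply(np.array(X)-p),4)
E
python3 - <<'E'
from h import *
for n in ['top','side']:
    p=snap(n,n+'0.png')
    for q in ['fixture','leaf_hinge','leaf_knob','leaf_hole','base_hole','casting','stand','go_pin','nogo_pin','go_pin_shoulder','file','mallet']:
        print(n,q,[(np.round(d['xyz'],3).tolist(),round(d['p'],2),proj(p,d['xyz']).round().astype(int)[0].tolist()) for d in spotter.place_of(p,q)[:5]])
s=monitor.state();print(s['t'],s['ee_pos'],tool()[1].as_matrix().round(3).tolist(),s['width'])
E
cd pics; python3 -c "
import cv2,numpy as np
"
```

```text
top fixture [([0.539, 0.046, 0.001], 0.9, [238, 207]), ([0.619, -0.504, 0.001], 0.71, [411, 179]), ([0.539, -0.317, 0.005], 0.43, [354, 205])]
top leaf_hinge [([0.572, -0.301, 0.004], 0.72, [348, 195]), ([0.57, 0.125, 0.059], 0.71, [210, 195])]
top leaf_knob [([0.563, 0.116, 0.245], 0.68, [205, 186]), ([0.624, 0.381, -0.002], 0.35, [131, 183])]
top leaf_hole [([0.568, 0.125, 0.177], 0.76, [204, 189])]
top base_hole [([0.53, 0.015, 0.023], 0.94, [248, 209])]
top casting [([0.551, 0.068, 0.022], 0.79, [230, 203])]
top stand [([0.571, -0.3, 0.007], 0.98, [348, 195])]
top go_pin [([0.704, -0.234, 0.001], 0.67, [325, 155]), ([0.695, -0.305, -0.001], 0.66, [348, 157]), ([0.601, -0.289, 0.006], 0.4, [344, 185]), ([0.636, -0.186, 0.0], 0.39, [311, 175])]
top nogo_pin [([0.543, -0.317, 0.005], 0.5, [354, 204])]
top go_pin_shoulder [([0.642, -0.183, 0.051], 0.6, [311, 171]), ([0.6, -0.287, 0.063], 0.48, [346, 182]), ([0.704, -0.232, 0.055], 0.47, [326, 150]), ([0.695, -0.308, 0.05], 0.45, [351, 153]), ([0.563, 0.116, 0.245], 0.37, [204, 186])]
top file [([0.621, 0.38, -0.002], 0.88, [132, 184]
[... 619 characters left out ...]
, -0.002], 0.72, [382, 271]), ([0.567, 0.126, 0.057], 0.72, [262, 196]), ([0.642, -0.187, 0.002], 0.71, [339, 253]), ([0.697, -0.235, -0.001], 0.66, [366, 257])]
side nogo_pin []
side go_pin_shoulder [([0.696, -0.306, 0.057], 0.81, [385, 252]), ([0.705, -0.232, 0.051], 0.79, [369, 240]), ([0.541, 0.042, -0.001], 0.72, [267, 226]), ([0.643, -0.185, 0.057], 0.66, [339, 235]), ([0.605, -0.287, 0.058], 0.57, [350, 258])]
side file [([0.625, 0.379, -0.005], 0.87, [247, 180])]
side mallet [([0.54, 0.036, -0.003], 0.66, [268, 228]), ([0.376, -0.464, -0.002], 0.62, [307, 359])]
1.3 [0.17599128 0.65164079 0.23126519] [[-0.965, 0.261, -0.0], [0.261, 0.965, -0.0], [0.0, -0.0, -1.0]] 0.08534282076856618
```

View pics/top0.png

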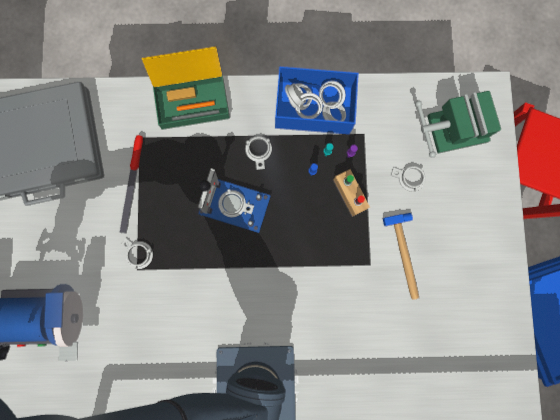

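View pics/side0.png

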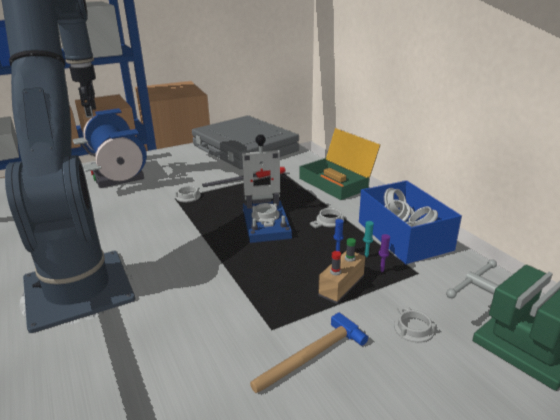

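The green-ringed pin could be confused with five things in the top view. In the stand there are green at (349,180) and red at (361,200). Loose on the bench there are turquoise (328,149), purple (352,151) and blue (313,169). I choose green, in the stand at about (0.60,-0.288), and I'll check it in a crop.

Run:
```python
from h import *
a=cv2.imread('pics/top0.png')[140:220,295:385]; b=cv2.imread('pics/side0.png')[210:310,310:410]
cv2.imwrite('pics/crop.png',np.hstack([cv2.resize(a,(400,400),interpolation=2),cv2.resize(b,(400,400),interpolation=2)]))
print(to([0.566,0.118,0.335]))
```

```text
[-0.5157 -0.4135 -0.1037]
```

View pics/crop.png

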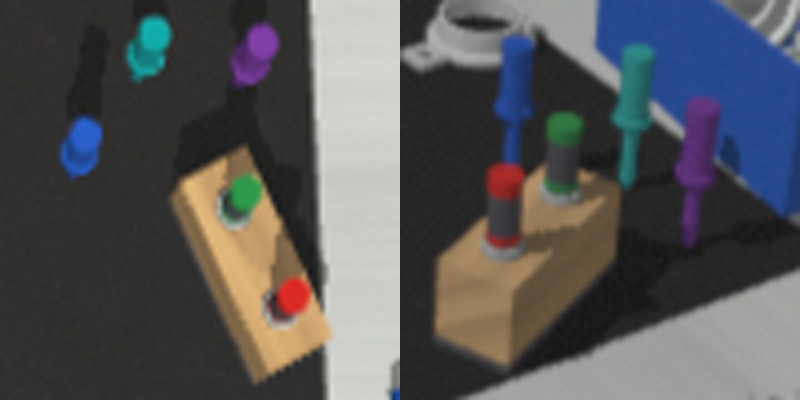

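The crop shows the dark grip with green rings in the far stand hole, crop (240,200), and the red-ringed one in the near hole. The plain blue, turquoise and purple pins are decoys. Now I'll move above the knob.

```bash
python3 -m creep '[{"tz":-0.05,"tx":-0.02,"ty":-0.02,"wz":0.14},{"tz":-0.08,"tx":-0.06,"ty":-0.05,"wz":0.28},{"tz":-0.104,"tx":-0.095,"ty":-0.077,"wz":0.42},{"tz":-0.104,"tx":-0.134,"ty":-0.108,"wz":0.56},{"tz":-0.104,"tx":-0.173,"ty":-0.139,"wz":0.7},{"tz":-0.104,"tx":-0.212,"ty":-0.17,"wz":0.84},{"tz":-0.104,"tx":-0.25,"ty":-0.2,"wz":0.98},{"tz":-0.104,"tx":-0.287,"ty":-0.23,"wz":1.12}]' 60
python3 - <<'E'
from h import *
print(to([0.566,0.118,0.335])); p,o=tool();y=o.as_matrix()[:,1]; print(p,np.arctan2(y[1],y[0])+np.radians(19.7))
E
```

```text
[-0.5157 -0.4135 -0.1037]
[0.17599128 0.65164079 0.23126519] 1.6508028377877184schema error: expected keys tx, ty, tz, wx, wy, wz, gripper
```

```bash
python3 -m creep '[{"tx":-0.02,"ty":-0.02,"tz":-0.04,"wx":0,"wy":0,"wz":0.14,"gripper":0},{"tx":-0.05,"ty":-0.04,"tz":-0.07,"wx":0,"wy":0,"wz":0.28,"gripper":0},{"tx":-0.085,"ty":-0.07,"tz":-0.09,"wx":0,"wy":0,"wz":0.42,"gripper":0},{"tx":-0.122,"ty":-0.1,"tz":-0.104,"wx":0,"wy":0,"wz":0.56,"gripper":0},{"tx":-0.16,"ty":-0.13,"tz":-0.104,"wx":0,"wy":0,"wz":0.7,"gripper":0},{"tx":-0.198,"ty":-0.16,"tz":-0.104,"wx":0,"wy":0,"wz":0.84,"gripper":0},{"tx":-0.236,"ty":-0.19,"tz":-0.104,"wx":0,"wy":0,"wz":0.98,"gripper":0},{"tx":-0.274,"ty":-0.22,"tz":-0.104,"wx":0,"wy":0,"wz":1.12,"gripper":0}]' 60
python3 - <<'E'
from h import *
print(to([0.566,0.118,0.335])); p,o=tool();y=o.as_matrix()[:,1]; print(p,np.arctan2(y[1],y[0])+np.radians(19.7))
E
```

```text
t: 2.1
ee_pos: [0.384, 0.3661, 0.3357]
tcp_rot: [-0.0, 0.64, 0.768, 0.0]
ft_force: [1.0, 1.3, 0.3]
width: 0.0858
gripper_force: 0.0
[-0.2768  0.1343  0.0005]
[0.38400522 0.366086   0.33567042] 0.5252193064086348
```

```bash
python3 -m creep '[{"tx":-0.042,"ty":0.02,"tz":0,"wx":0,"wy":0,"wz":0.14,"gripper":0},{"tx":-0.084,"ty":0.04,"tz":0,"wx":0,"wy":0,"wz":0.28,"gripper":0},{"tx":-0.126,"ty":0.06,"tz":0,"wx":0,"wy":0,"wz":0.42,"gripper":0},{"tx":-0.168,"ty":0.08,"tz":0,"wx":0,"wy":0,"wz":0.525,"gripper":0},{"tx":-0.21,"ty":0.102,"tz":0,"wx":0,"wy":0,"wz":0.525,"gripper":0},{"tx":-0.25,"ty":0.121,"tz":0,"wx":0,"wy":0,"wz":0.525,"gripper":0},{"tx":-0.277,"ty":0.134,"tz":0,"wx":0,"wy":0,"wz":0.525,"gripper":0},{"tx":-0.277,"ty":0.134,"tz":0,"wx":0,"wy":0,"wz":0.525,"gripper":0}]'
python3 - <<'E'
from h import *
p=snap('wrist','w1.png')
for q in ['leaf_knob','leaf_hinge','leaf_hole','base_hole','casting']:
    print(q,[(np.round(d['xyz'],4).tolist(),round(d['p'],2),proj(p,d['xyz']).round().astype(int)[0].tolist()) for d in spotter.place_of(p,q)[:3]])
k=spotter.cut_out(p,'leaf_knob')
for d in k[:2]:
    ys,xs=np.where(d['region']); print('knob mask',d['p'],xs.mean(),ys.mean(),xs.min(),xs.max(),ys.min(),ys.max(),ray(p,(xs.mean(),ys.mean()),0.245))
print(tool()[0],tool()[1].as_matrix().round(3).tolist())
E
```

```text
t: 2.9
ee_pos: [0.5682, 0.1155, 0.3355]
tcp_rot: [0.001, 0.818, 0.575, -0.0]
ft_force: [-0.2, 0.1, -0.1]
width: 0.0854
gripper_force: 0.0
leaf_knob [([0.5646, 0.119, 0.2445], 0.63, [272, 216]), ([0.5422, 0.0434, -0.0018], 0.3, [277, 215])]
leaf_hinge [([0.5706, 0.1267, 0.057], 0.78, [276, 164])]
leaf_hole [([0.569, 0.1202, 0.1716], 0.84, [277, 190])]
base_hole [([0.5291, 0.0158, 0.0284], 0.82, [275, 241])]
casting [([0.3944, 0.3506, 0.0027], 0.68, [91, 42])]
knob mask 0.66 272.6377777777778 192.7080341880342 209 334 160 239 [0.57164569 0.13598707 0.245     ]
knob mask 0.44 398.7280099812851 214.967560823456 361 431 188 239 [0.65478356 0.08771618 0.245     ]
[0.56580943 0.12185845 0.33532583] [[0.33, 0.944, -0.0], [0.944, -0.33, 0.0], [0.0, -0.0, -1.0]]
```

View pics/w1.png

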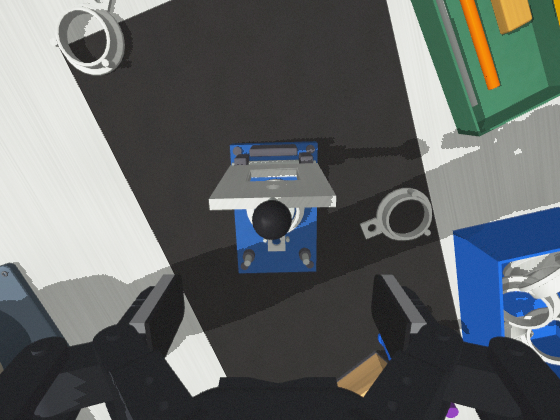

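The picture shows the ball knob at (272,220), the leaf edge at y≈203, the plungers at (249,258) and (305,257), and the spare casting clear at the right. The fixture is square to the tool.

Run:
```python
from h import *
p=snap('wrist')
g=cv2.cvtColor(p['pixels'],cv2.COLOR_RGB2GRAY)
m=((g<45)).astype(np.uint8)[195:245,245:300]
n,l,s,c=cv2.connectedComponentsWithStats(m); i=1+np.argmax(s[1:,4]); uv=c[i]+[245,195]; print(uv,s[i])
K=ray(p,uv,0.245); print('knob',K)
A=ray(p,(249,253),.06);B=ray(p,(305,253),.06); print('plungers',A,B,np.linalg.norm(A-B))
P,o=tool(); print(P, 'shift',o.inv().apply(K-P))
```

```text
[280.06954436 225.16786571] [ 14  12  38  38 834]
knob [0.56580593 0.11695198 0.245     ]
plungers [0.49067574 0.02954703 0.06      ] [0.56461381 0.00367776 0.06      ] 0.07833298712237347
[0.56589015 0.12168508 0.33537548] shift [-0.00452873  0.00150057  0.09037353]
```

```bash
python3 -m creep '[{"tx":-0.003,"ty":-0.001,"tz":0.04,"wx":0,"wy":0,"wz":0,"gripper":0},{"tx":-0.003,"ty":-0.001,"tz":0.08,"wx":0,"wy":0,"wz":0,"gripper":0},{"tx":-0.003,"ty":-0.001,"tz":0.111,"wx":0,"wy":0,"wz":0,"gripper":0},{"tx":-0.003,"ty":-0.001,"tz":0.111,"wx":0,"wy":0,"wz":0,"gripper":0.3},{"tx":-0.003,"ty":-0.001,"tz":0.111,"wx":0,"wy":0,"wz":0,"gripper":1},{"tx":-0.003,"ty":-0.001,"tz":0.111,"wx":0,"wy":0,"wz":0,"gripper":1},{"tx":-0.003,"ty":-0.001,"tz":0.111,"wx":0,"wy":0,"wz":0,"gripper":1}]' 30
python3 - <<'E'
from h import *
p=snap('wrist','w2.png'); s=monitor.state()
print(s['width'],s['gripper_force'],s['ft_force'],tool()[0])
E
```

```text
t: 4.0
ee_pos: [0.565, 0.1183, 0.2261]
tcp_rot: [0.0, 0.816, 0.578, 0.001]
ft_force: [-15.0, 3.3, 22.4]
width: 0.0284
gripper_force: 30.2
0.02856536409491341 29.000722467899323 [-2.80594663  0.55921796  7.63251891] [0.56477566 0.11842357 0.22626742]
```

View pics/w2.png

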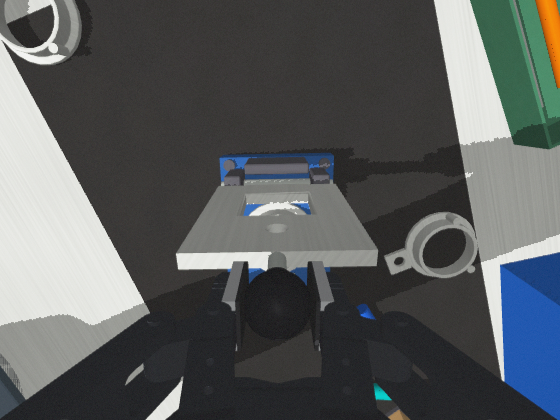

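The ball (278,303) is centred between the pads. Now I'll swing the leaf along its arc.

```bash
python3 -m creep '[{"tx":-0.0095,"ty":0,"tz":0.0007,"wx":0,"wy":0,"wz":0,"gripper":1},{"tx":-0.0189,"ty":0,"tz":0.0019,"wx":0,"wy":0,"wz":0,"gripper":1},{"tx":-0.0282,"ty":0,"tz":0.0036,"wx":0,"wy":0,"wz":0,"gripper":1},{"tx":-0.0375,"ty":0,"tz":0.0057,"wx":0,"wy":0,"wz":0,"gripper":1},{"tx":-0.0466,"ty":0,"tz":0.0083,"wx":0,"wy":0,"wz":0,"gripper":1},{"tx":-0.0556,"ty":0,"tz":0.0113,"wx":0,"wy":0,"wz":0,"gripper":1},{"tx":-0.0645,"ty":0,"tz":0.0148,"wx":0,"wy":0,"wz":0,"gripper":1},{"tx":-0.0731,"ty":0,"tz":0.0187,"wx":0,"wy":0,"wz":0,"gripper":1}]'
python3 - <<'E'
from h import *
q=np.arange(1.07,0,-.06);print([(round(a,2),round(-.19*(np.cos(a)-np.cos(1.12)),4),round(.19*(np.sin(1.12)-np.sin(a)),4)) for a in q])
s=monitor.state();print(s['ft_force'],s['width'],s['gripper_force'],tool()[0])
E
```

```text
t: 4.85
ee_pos: [0.5413, 0.0479, 0.206]
tcp_rot: [0.001, 0.816, 0.578, 0.001]
ft_force: [6.9, -2.4, 2.0]
width: 0.0281
gripper_force: 29.9
[(np.float64(1.07), np.float64(-0.0084), np.float64(0.0044)), (np.float64(1.01), np.float64(-0.0183), np.float64(0.0101)), (np.float64(0.95), np.float64(-0.0277), np.float64(0.0165)), (np.float64(0.89), np.float64(-0.0368), np.float64(0.0234)), (np.float64(0.83), np.float64(-0.0454), np.float64(0.0308)), (np.float64(0.77), np.float64(-0.0536), np.float64(0.0388)), (np.float64(0.71), np.float64(-0.0613), np.float64(0.0472)), (np.float64(0.65), np.float64(-0.0685), np.float64(0.056)), (np.float64(0.59), np.float64(-0.0751), np.float64(0.0653)), (np.float64(0.53), np.float64(-0.0812), np.float64(0.075)), (np.float64(0.47), np.float64(-0.0866), np.float64(0.085)), (np.float64(0.41), np.float64(-0.0915), np.float64(0.0953)), (np.float64(0.35), np.float64(-0.0957), np.float64(0.1059)), (np.float64(0.29), np.float64(-0.0993), np.float64(0.1167)), (np.float64(0.23), np.float64(-0.1022), np.float64(0.1277)), (np.float64(0.17), np.float64(-0.1045), np.float64(0.1389)), (np.float64(0.11), np.float64(-0.1061), np.float64(0.1502)), (np.float64(0.05), np.float64(-0.107), np.float64(0.1615))]
[ 6.86259128 -2.3819183   1.95937097] 0.028108234517762894 29.898446202278137 [0.54125784 0.04789241 0.20597278]
```

```bash
python3 -m creep '[{"tx":-0.0084,"ty":0.001,"tz":0.0044,"wx":0,"wy":0,"wz":0,"gripper":1},{"tx":-0.0183,"ty":0.001,"tz":0.0101,"wx":0,"wy":0,"wz":0,"gripper":1},{"tx":-0.0277,"ty":0.001,"tz":0.0165,"wx":0,"wy":0,"wz":0,"gripper":1},{"tx":-0.0368,"ty":0.001,"tz":0.0234,"wx":0,"wy":0,"wz":0,"gripper":1},{"tx":-0.0454,"ty":0.001,"tz":0.0308,"wx":0,"wy":0,"wz":0,"gripper":1},{"tx":-0.0536,"ty":0.001,"tz":0.0388,"wx":0,"wy":0,"wz":0,"gripper":1},{"tx":-0.0613,"ty":0.001,"tz":0.0472,"wx":0,"wy":0,"wz":0,"gripper":1},{"tx":-0.0685,"ty":0.001,"tz":0.056,"wx":0,"wy":0,"wz":0,"gripper":1}]'
python3 -m creep '[{"tx":-0.0066,"ty":0,"tz":0.0093,"wx":0,"wy":0,"wz":0,"gripper":1},{"tx":-0.0127,"ty":0,"tz":0.019,"wx":0,"wy":0,"wz":0,"gripper":1},{"tx":-0.0181,"ty":0,"tz":0.029,"wx":0,"wy":0,"wz":0,"gripper":1},{"tx":-0.023,"ty":0,"tz":0.0393,"wx":0,"wy":0,"wz":0,"gripper":1},{"tx":-0.0272,"ty":0,"tz":0.0499,"wx":0,"wy":0,"wz":0,"gripper":1},{"tx":-0.0308,"ty":0,"tz":0.0607,"wx":0,"wy":0,"wz":0,"gripper":1},{"tx":-0.0337,"ty":0,"tz":0.0717,"wx":0,"wy":0,"wz":0,"gripper":1},{"tx":-0.036,"ty":0,"tz":0.0829,"wx":0,"wy":0,"wz":0,"gripper":1}]'
```

```text
t: 5.65
ee_pos: [0.5198, -0.0169, 0.1494]
tcp_rot: [0.001, 0.816, 0.578, 0.001]
ft_force: [8.7, -1.5, -0.4]
width: 0.028
gripper_force: 30.0
t: 6.45
ee_pos: [0.5086, -0.051, 0.0664]
tcp_rot: [0.002, 0.816, 0.578, 0.001]
ft_force: [9.4, -3.0, -1.6]
width: 0.0284
gripper_force: 29.8
```

```bash
python3 -m creep '[{"tx":-0.001,"ty":0.001,"tz":0.006,"wx":0,"wy":0,"wz":0,"gripper":1},{"tx":-0.0016,"ty":0.001,"tz":0.012,"wx":0,"wy":0,"wz":0,"gripper":1},{"tx":-0.0021,"ty":0.001,"tz":0.017,"wx":0,"wy":0,"wz":0,"gripper":1},{"tx":-0.0024,"ty":0.001,"tz":0.021,"wx":0,"wy":0,"wz":0,"gripper":1},{"tx":-0.0025,"ty":0.001,"tz":0.0235,"wx":0,"wy":0,"wz":0,"gripper":1},{"tx":-0.0025,"ty":0.001,"tz":0.0235,"wx":0,"wy":0,"wz":0,"gripper":1}]'
python3 - <<'E'
from h import *
for i in range(3):
  p=snap('side');s=monitor.state();print(s['ft_force'],tool()[0])
print([(np.round(d['xyz'],4),d['p']) for d in spotter.place_of(p,'leaf_knob')[:3]])
E
```

```text
t: 7.05
ee_pos: [0.5079, -0.0533, 0.043]
tcp_rot: [0.001, 0.816, 0.578, 0.001]
ft_force: [6.5, -3.3, 1.6]
width: 0.0283
gripper_force: 30.0
[ 6.21353218 -3.32707534  2.68118467] [ 0.50786865 -0.05334783  0.04307775]
[ 5.91215285 -3.17209551  1.46090244] [ 0.50787998 -0.05336282  0.04313807]
[ 6.44431899 -2.44508324  1.12193471] [ 0.50789112 -0.05336783  0.04318768]
[(array([ 0.6011, -0.2879,  0.0584]), 0.7), (array([ 0.5703, -0.3014, -0.0034]), 0.63), (array([ 0.5079, -0.0495,  0.0635]), 0.52)]
```

```bash
python3 -m creep '[{"tx":0,"ty":0,"tz":0,"wx":0,"wy":0,"wz":0,"gripper":0.4},{"tx":0,"ty":0,"tz":0,"wx":0,"wy":0,"wz":0,"gripper":0.2},{"tx":0,"ty":0,"tz":0,"wx":0,"wy":0,"wz":0,"gripper":0.2},{"tx":0,"ty":0,"tz":-0.03,"wx":0,"wy":0,"wz":0,"gripper":0.2},{"tx":0,"ty":0,"tz":-0.08,"wx":0,"wy":0,"wz":0,"gripper":0.2},{"tx":0,"ty":0,"tz":-0.13,"wx":0,"wy":0,"wz":0,"gripper":0.2},{"tx":0,"ty":0,"tz":-0.13,"wx":0,"wy":0,"wz":0,"gripper":0.2},{"tx":0,"ty":0,"tz":-0.13,"wx":0,"wy":0,"wz":0,"gripper":0.2}]'
python3 - <<'E'
from h import *
p=snap('wrist','w3.png')
for q in ['leaf_knob','leaf_hole']:
    print(q,[(np.round(d['xyz'],4).tolist(),round(d['p'],2),proj(p,d['xyz']).round().astype(int)[0].tolist()) for d in spotter.place_of(p,q)[:3]])
print(proj(p,[[0.532,0.0156,0.067]]), tool()[0])
np.savez('w3.npz',K=p['K'],rvec=p['rvec'],tvec=p['tvec'])
E
```

```text
t: 8.05
ee_pos: [0.5066, -0.0521, 0.174]
tcp_rot: [0.0, 0.816, 0.578, 0.001]
ft_force: [-0.6, 0.4, 0.2]
width: 0.0682
gripper_force: 0.0
leaf_knob [([0.5063, -0.0499, 0.0649], 0.63, [276, 210])]
leaf_hole [([0.5324, 0.0078, 0.0673], 0.72, [284, 129])]
[[279.74859735 118.93994907]] [ 0.50551817 -0.05213269  0.17197035]
```

View pics/w3.png

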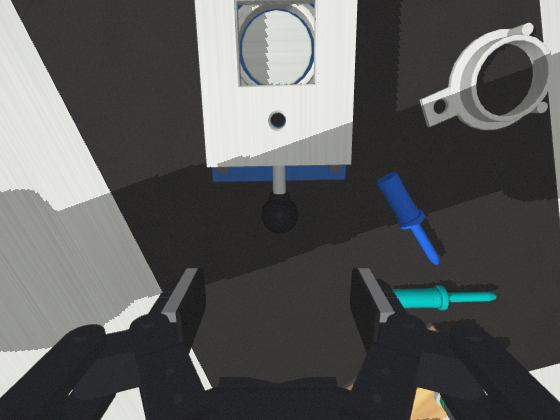

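The picture shows the leaf down with its hole at (278,120), matching my prediction of (280,119), and the knob at (280,213). The blue (410,215) and turquoise (445,298) look-alikes look as if they are lying down, so I'll check them from the side.

Run:
```python
from h import *
p=snap('side','s2.png')
a=cv2.imread('pics/s2.png')[140:320,220:460]; cv2.imwrite('pics/s2c.png',cv2.resize(a,(800,600),interpolation=2))
im=cv2.imread('pics/w3.png'); w=dict(np.load('w3.npz'))
g=cv2.cvtColor(im,cv2.COLOR_BGR2GRAY)[105:138,260:296]; m=(g<110).astype(np.uint8)
n,l,s,c=cv2.connectedComponentsWithStats(m)
for i in range(1,n): print(s[i],c[i]+[260,105],ray(w,c[i]+[260,105],0.0668))
for i in range(3): snap('top')
print(tool()[0],monitor.state()['t'])
```

```text
[ 10   8  16  15 182] [277.46703297 119.83516484] [0.53020816 0.01555564 0.0668    ]
[ 0.5060232  -0.05257075  0.17229109] 8.4
```

View pics/s2c.png

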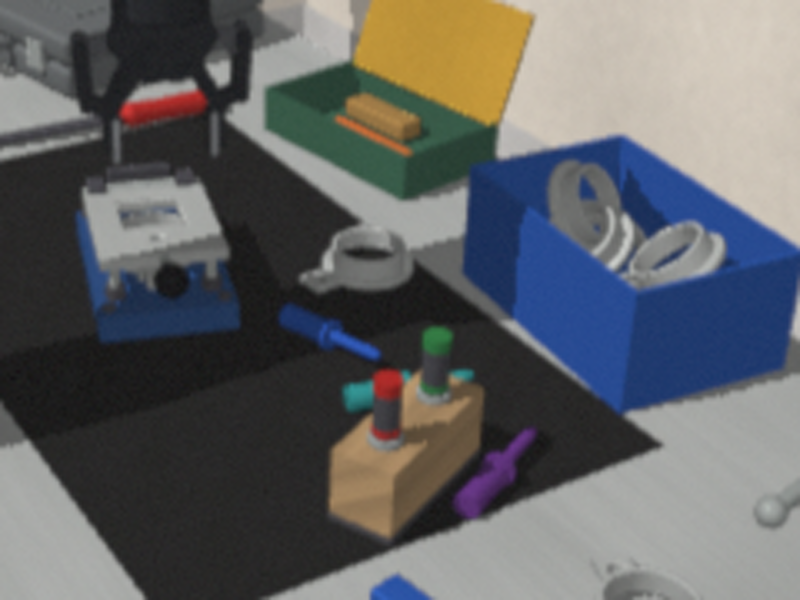

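The look-alikes had been balanced on their tips and toppled by themselves, since the arm never went near them. They don't block the work. The stand pins are upright and the leaf rests on its plungers. Next, the go pin.

```bash
python3 -m creep '[{"tx":-0.025,"ty":0.022,"tz":-0.015,"wx":0,"wy":0,"wz":0.13,"gripper":0.2},{"tx":-0.055,"ty":0.05,"tz":-0.03,"wx":0,"wy":0,"wz":0.26,"gripper":0.2},{"tx":-0.09,"ty":0.08,"tz":-0.03,"wx":0,"wy":0,"wz":0.39,"gripper":0.2},{"tx":-0.125,"ty":0.11,"tz":-0.03,"wx":0,"wy":0,"wz":0.52,"gripper":0.2},{"tx":-0.16,"ty":0.14,"tz":-0.03,"wx":0,"wy":0,"wz":0.65,"gripper":0.2},{"tx":-0.19,"ty":0.168,"tz":-0.03,"wx":0,"wy":0,"wz":0.778,"gripper":0.2},{"tx":-0.19,"ty":0.168,"tz":-0.03,"wx":0,"wy":0,"wz":0.778,"gripper":0.2},{"tx":-0.19,"ty":0.168,"tz":-0.03,"wx":0,"wy":0,"wz":0.778,"gripper":0.2}]'
python3 - <<'E'
from h import *
p=snap('wrist','w4.png')
for q in ['go_pin','go_pin_shoulder']:
    print(q,[(np.round(d['xyz'],4).tolist(),round(d['p'],2),proj(p,d['xyz']).round().astype(int)[0].tolist()) for d in spotter.place_of(p,q)[:3]])
h=cv2.cvtColor(p['pixels'],cv2.COLOR_RGB2HSV); m=cv2.inRange(h,(45,100,40),(80,255,255))
n,l,s,c=cv2.connectedComponentsWithStats(m)
P,o=tool()
for i in range(1,n):
    if s[i,4]>80: X=ray(p,c[i],.112); print(s[i],c[i],X,o.inv().apply(X-P))
print(P,o.as_matrix().round(3).tolist(),monitor.state()['joint_pos'])
E
```

```text
t: 9.2
ee_pos: [0.6014, -0.2884, 0.2019]
tcp_rot: [-0.0, 0.974, 0.225, -0.001]
ft_force: [0.1, 0.7, -0.1]
width: 0.0681
gripper_force: 0.0
go_pin [([0.691, -0.2318, 0.0148], 0.92, [265, 79]), ([0.6364, -0.1707, 0.0166], 0.89, [183, 104]), ([0.6784, -0.3096, 0.017], 0.74, [332, 129])]
go_pin_shoulder [([0.6036, -0.2877, 0.0574], 0.93, [278, 197]), ([0.6251, -0.1225, 0.0174], 0.78, [130, 92]), ([0.638, -0.2169, 0.0127], 0.78, [229, 125])]
[266 202  27  29 639] [278.9514867  216.15023474] [ 0.60377545 -0.28806437  0.112     ] [0.00075175 0.00273336 0.09084794]
[ 0.6019448  -0.28605659  0.20285154] [[0.898, 0.441, -0.001], [0.441, -0.898, 0.001], [0.0, -0.001, -1.0]] [-0.0103238   0.6838151   0.70615812  1.51493098 -0.47369483  1.12020604
 -0.32011291]
```

View pics/w4.png

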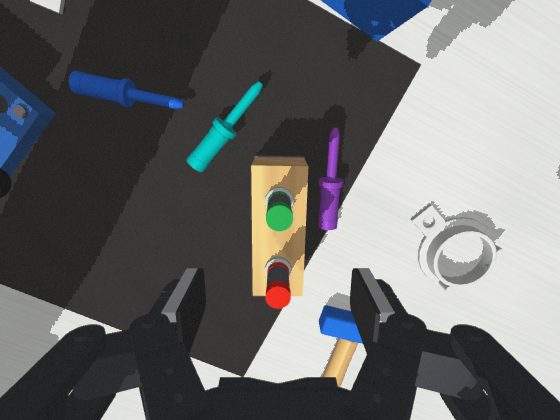

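The green pin's top is at (279,216), the red one's at (278,288), and the fingers straddle the stand crosswise. Now I'll descend and grip.

```bash
python3 -m creep '[{"tx":0.0015,"ty":0.001,"tz":0.045,"wx":0,"wy":0,"wz":0,"gripper":0.2},{"tx":0.0015,"ty":0.001,"tz":0.09,"wx":0,"wy":0,"wz":0,"gripper":0.2},{"tx":0.0015,"ty":0.001,"tz":0.12,"wx":0,"wy":0,"wz":0,"gripper":0.3},{"tx":0.0015,"ty":0.001,"tz":0.132,"wx":0,"wy":0,"wz":0,"gripper":0.5},{"tx":0.0015,"ty":0.001,"tz":0.132,"wx":0,"wy":0,"wz":0,"gripper":1},{"tx":0.0015,"ty":0.001,"tz":0.132,"wx":0,"wy":0,"wz":0,"gripper":1},{"tx":0.0015,"ty":0.001,"tz":0.132,"wx":0,"wy":0,"wz":0,"gripper":1},{"tx":0.0015,"ty":0.001,"tz":0.132,"wx":0,"wy":0,"wz":0,"gripper":1}]' 80
python3 - <<'E'
from h import *
snap('top');s=monitor.state();print(s['width'],s['gripper_force'],s['ft_force'],tool()[0])
E
```

```text
t: 10.15
ee_pos: [0.6045, -0.288, 0.0728]
tcp_rot: [0.001, 0.974, 0.226, 0.001]
ft_force: [0.3, -0.2, -1.4]
width: 0.0182
gripper_force: 78.0
0.018561769414969332 78.04198265075684 [-0.53350306  0.96091344  4.59686285] [ 0.60453064 -0.28799923  0.07264819]
```

```bash
python3 -m creep '[{"tx":0,"ty":0,"tz":-0.02,"wx":0,"wy":0,"wz":0,"gripper":1},{"tx":0,"ty":0,"tz":-0.06,"wx":0,"wy":0,"wz":0,"gripper":1},{"tx":0,"ty":0,"tz":-0.1,"wx":0,"wy":0,"wz":0,"gripper":1},{"tx":0.004,"ty":-0.02,"tz":-0.12,"wx":0,"wy":0,"wz":-0.08,"gripper":1},{"tx":0.012,"ty":-0.055,"tz":-0.12,"wx":0,"wy":0,"wz":-0.2,"gripper":1},{"tx":0.02,"ty":-0.09,"tz":-0.12,"wx":0,"wy":0,"wz":-0.32,"gripper":1},{"tx":0.028,"ty":-0.125,"tz":-0.12,"wx":0,"wy":0,"wz":-0.44,"gripper":1},{"tx":0.035,"ty":-0.155,"tz":-0.12,"wx":0,"wy":0,"wz":-0.56,"gripper":1}]'
python3 - <<'E'
from h import *
snap('top');s=monitor.state();print(s['width'],s['gripper_force'],s['ft_force'],tool()[0],tool()[1].as_matrix().round(3).tolist())
for i in range(1): print(to([0.531,0.0156,0.165]))
E
```

```text
t: 11.0
ee_pos: [0.5667, -0.1312, 0.1918]
tcp_rot: [-0.0, 0.873, 0.488, 0.0]
ft_force: [0.4, -0.0, -1.2]
width: 0.0183
gripper_force: 78.9
0.01783391241017427 78.96991610527039 [-1.35950736  4.93063322 -2.55705791] [ 0.56620001 -0.12561305  0.19140355] [[0.513, 0.858, -0.001], [0.858, -0.513, 0.005], [0.004, -0.003, -1.0]]
[ 0.1031 -0.1026  0.0271]
```

```bash
python3 -m creep '[{"tx":0.025,"ty":-0.025,"tz":0,"wx":0,"wy":0,"wz":-0.08,"gripper":1},{"tx":0.055,"ty":-0.054,"tz":0,"wx":0,"wy":0,"wz":-0.16,"gripper":1},{"tx":0.085,"ty":-0.084,"tz":0.01,"wx":0,"wy":0,"wz":-0.218,"gripper":1},{"tx":0.108,"ty":-0.106,"tz":0.03,"wx":0,"wy":0,"wz":-0.218,"gripper":1},{"tx":0.109,"ty":-0.108,"tz":0.035,"wx":0,"wy":0,"wz":-0.218,"gripper":1},{"tx":0.109,"ty":-0.108,"tz":0.035,"wx":0,"wy":0,"wz":-0.218,"gripper":1},{"tx":0.109,"ty":-0.108,"tz":0.035,"wx":0,"wy":0,"wz":-0.218,"gripper":1},{"tx":0.109,"ty":-0.108,"tz":0.035,"wx":0,"wy":0,"wz":-0.218,"gripper":1}]'
python3 - <<'E'
from h import *
p=snap('wrist','w5.png')
P,o=tool();print(P,o.as_matrix().round(3).tolist())
for q in ['go_pin','go_pin_shoulder','leaf_hole']:
    print(q,[(np.round(d['xyz'],4).tolist(),round(d['p'],2),proj(p,d['xyz']).round().astype(int)[0].tolist()) for d in spotter.place_of(p,q)[:2]])
print(proj(p,[[.531,.0156,.0668],P-[0,0,.065],P]))
np.savez('w5.npz',K=p['K'],rvec=p['rvec'],tvec=p['tvec'],P=P)
E
```

```text
t: 11.85
ee_pos: [0.5337, 0.0149, 0.157]
tcp_rot: [0.001, 0.817, 0.577, 0.0]
ft_force: [-0.5, -0.2, -2.2]
width: 0.0182
gripper_force: 79.0
[0.53357878 0.01505618 0.1568815 ] [[0.334, 0.943, 0.001], [0.943, -0.334, -0.0], [0.0, 0.001, -1.0]]
go_pin [([0.6372, -0.1708, 0.017], 0.85, [433, 333]), ([0.6931, -0.2317, 0.0136], 0.8, [494, 361])]
go_pin_shoulder [([0.6234, -0.1226, 0.0137], 0.64, [408, 297])]
leaf_hole [([0.5306, 0.0102, 0.064], 0.68, [276, 225]), ([0.5306, 0.0174, 0.0928], 0.51, [272, 230])]
[[274.06517349 219.66451806]
 [277.57107886 231.00711576]
 [277.71821046 277.97499026]]
```

View pics/w5.png

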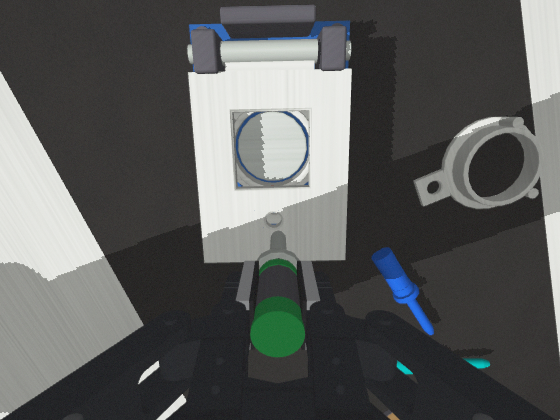

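Run:
```python
from h import *
im=cv2.imread('pics/w5.png'); a=im[195:265,230:325]; cv2.imwrite('pics/w5c.png',cv2.resize(a,(760,560),interpolation=2))
```

```text
(no output)
```

View pics/w5c.png

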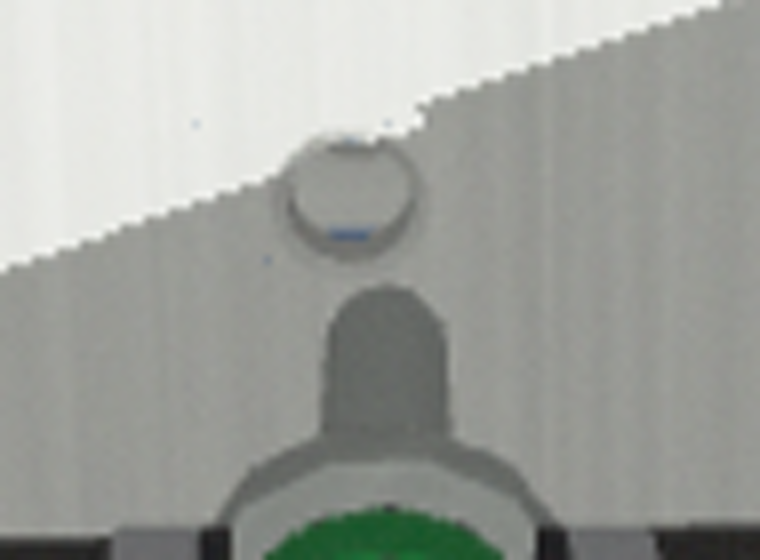

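The crop shows the leaf hole at (273.6,218.8), with grey lug and a sliver of blue seen through it. The pin axis is at column 278 and the tip edge at row 231. I'll work out the shift and the sightline.

Run:
```python
from h import *
w=dict(np.load('w5.npz')); P=w['P']; o=tool()[1]
Rm=cv2.Rodrigues(w['rvec'])[0]; c=-Rm.T@w['tvec']; print('cam',o.inv().apply(c-P).round(3), 'z',c[2])
H=ray(w,(273.6,218.75),.0668); print('hole',H,'shift',o.inv().apply(H-P).round(4))
for z in(.031,.025,0): print(z,o.inv().apply(ray(w,(273.6,218.75),z)-H).round(4))
# expected casting lug hole rim (13mm) at z tops and base hole, drawn in pixel coords (leaf hole centre as axis)
for z,r_ in((.0668,.006),(.057,.006),(.049,.0065),(.031,.0065),(.025,.006)):
  a=proj(w,[H+o.apply([dx,dy,.0]) - [0,0,H[2]-z] for dx,dy in((r_,0),(-r_,0),(0,r_),(0,-r_))]); print(z,((a-[230,195])*8).round().tolist())
```

```text
cam [ 0.078  0.    -0.142] z 0.2992589694913741
hole [0.53091573 0.01640076 0.0668    ] shift [ 0.0004 -0.003   0.0901]
0.031 [-0.012  -0.0005  0.0358]
0.025 [-0.014  -0.0005  0.0418]
0 [-0.0224 -0.0009  0.0668]
0.0668 [[348.0, 129.0], [349.0, 250.0], [413.0, 190.0], [285.0, 190.0]]
0.057 [[349.0, 99.0], [350.0, 216.0], [411.0, 158.0], [288.0, 158.0]]
0.049 [[350.0, 72.0], [351.0, 195.0], [415.0, 134.0], [286.0, 134.0]]
0.031 [[352.0, 25.0], [353.0, 142.0], [413.0, 84.0], [292.0, 84.0]]
0.025 [[353.0, 15.0], [353.0, 121.0], [408.0, 68.0], [298.0, 69.0]]
```

```bash
python3 -m creep '[{"tx":0.001,"ty":-0.003,"tz":0.01,"wx":0,"wy":0,"wz":0,"gripper":1},{"tx":0.001,"ty":-0.003,"tz":0.019,"wx":0,"wy":0,"wz":0,"gripper":1},{"tx":0.001,"ty":-0.003,"tz":0.019,"wx":0,"wy":0,"wz":0,"gripper":1},{"tx":0.001,"ty":-0.003,"tz":0.019,"wx":0,"wy":0,"wz":0,"gripper":1}]'
python3 - <<'E'
from h import *
p=snap('wrist'); P,o=tool(); im=cv2.cvtColor(p['pixels'],cv2.COLOR_RGB2BGR)
print(P); t=P-[0,0,.065]; pts=proj(p,[t]+[[.5309,.0164,.0668]]);print(pts)
u,v=pts[1].astype(int); a=im[v-30:v+40,u-48:u+47]; print('origin',u-48,v-30)
cv2.imwrite('pics/w6c.png',cv2.resize(a,(760,560),interpolation=2))
E
```

```text
t: 12.45
ee_pos: [0.5302, 0.0184, 0.1367]
tcp_rot: [-0.0, 0.816, 0.578, -0.001]
ft_force: [0.0, 0.7, 0.2]
width: 0.018
gripper_force: 78.9
[0.53042868 0.01833022 0.13700627]
[[278.35943315 231.24591643]
 [279.91434095 230.82861527]]
origin 231 200
```

View pics/w6c.png

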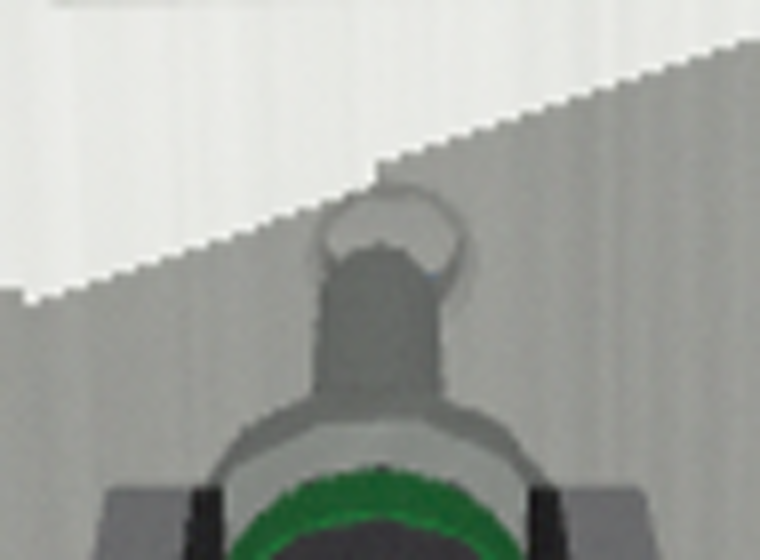

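Tip axis at crop (380,242), hole centre at (391,248). A shift of 1 mm along +y will line them up. I'll insert gently.

```bash
python3 -m creep '[{"tx":0,"ty":0.001,"tz":0.003,"wx":0,"wy":0,"wz":0,"gripper":1},{"tx":0,"ty":0.001,"tz":0.007,"wx":0,"wy":0,"wz":0,"gripper":1},{"tx":0,"ty":0.001,"tz":0.011,"wx":0,"wy":0,"wz":0,"gripper":1},{"tx":0,"ty":0.001,"tz":0.015,"wx":0,"wy":0,"wz":0,"gripper":1},{"tx":0,"ty":0.001,"tz":0.018,"wx":0,"wy":0,"wz":0,"gripper":1},{"tx":0,"ty":0.001,"tz":0.018,"wx":0,"wy":0,"wz":0,"gripper":1}]' 120
python3 - <<'E'
from h import *
snap('side');P,o=tool();print(P,o.inv().apply(monitor.state()['ft_force']).round(1))
E
```

```text
t: 13.1
ee_pos: [0.5311, 0.018, 0.1187]
tcp_rot: [-0.0, 0.816, 0.578, -0.0]
ft_force: [-0.3, -0.4, -0.8]
width: 0.0172
gripper_force: 117.1
[0.53123524 0.01796637 0.1189502 ] [-0.7  0.3  1.2]
```

```bash
python3 -m creep '[{"tx":0,"ty":0,"tz":0.004,"wx":0,"wy":0,"wz":0,"gripper":1},{"tx":0,"ty":0,"tz":0.008,"wx":0,"wy":0,"wz":0,"gripper":1},{"tx":0,"ty":0,"tz":0.012,"wx":0,"wy":0,"wz":0,"gripper":1},{"tx":0,"ty":0,"tz":0.016,"wx":0,"wy":0,"wz":0,"gripper":1},{"tx":0,"ty":0,"tz":0.02,"wx":0,"wy":0,"wz":0,"gripper":1},{"tx":0,"ty":0,"tz":0.02,"wx":0,"wy":0,"wz":0,"gripper":1}]'
python3 - <<'E'
from h import *
snap('side');P,o=tool();print(P,o.inv().apply(monitor.state()['ft_force']).round(1))
E
```

```text
t: 13.75
ee_pos: [0.5312, 0.0179, 0.0986]
tcp_rot: [-0.0, 0.816, 0.578, -0.0]
ft_force: [-0.1, -3.2, -2.4]
width: 0.0177
gripper_force: 117.1
[0.53118113 0.01796667 0.09879426] [-2.  -0.2  3.4]
```

```bash
python3 -m creep '[{"tx":-0.001,"ty":0,"tz":0.002,"wx":0,"wy":0,"wz":0,"gripper":1},{"tx":-0.001,"ty":0,"tz":0.005,"wx":0,"wy":0,"wz":0,"gripper":1},{"tx":-0.001,"ty":0,"tz":0.008,"wx":0,"wy":0,"wz":0,"gripper":1},{"tx":-0.001,"ty":0,"tz":0.011,"wx":0,"wy":0,"wz":0,"gripper":1},{"tx":-0.001,"ty":0,"tz":0.014,"wx":0,"wy":0,"wz":0,"gripper":1},{"tx":-0.001,"ty":0,"tz":0.014,"wx":0,"wy":0,"wz":0,"gripper":1}]'
python3 - <<'E'
from h import *
snap('side');P,o=tool();print(P,o.inv().apply(monitor.state()['ft_force']).round(1))
E
```

```text
t: 14.4
ee_pos: [0.5309, 0.0173, 0.0847]
tcp_rot: [-0.0, 0.816, 0.578, -0.0]
ft_force: [-0.8, 0.1, -1.5]
width: 0.0177
gripper_force: 117.1
[0.53095395 0.0171823  0.0849647 ] [ 0.5 -0.4  0.5]
```

The tip is past the base face with no load. Now I'll press home.

```bash
python3 -m creep '[{"tx":0,"ty":0,"tz":0.002,"wx":0,"wy":0,"wz":0,"gripper":1},{"tx":0,"ty":0,"tz":0.004,"wx":0,"wy":0,"wz":0,"gripper":1},{"tx":0,"ty":0,"tz":0.006,"wx":0,"wy":0,"wz":0,"gripper":1},{"tx":0,"ty":0,"tz":0.008,"wx":0,"wy":0,"wz":0,"gripper":1},{"tx":0,"ty":0,"tz":0.0095,"wx":0,"wy":0,"wz":0,"gripper":1},{"tx":0,"ty":0,"tz":0.011,"wx":0,"wy":0,"wz":0,"gripper":1},{"tx":0,"ty":0,"tz":0.011,"wx":0,"wy":0,"wz":0,"gripper":1}]'
python3 - <<'E'
from h import *
for i in range(2):
  snap('side');P,o=tool();print(P,o.inv().apply(monitor.state()['ft_force']).round(1))
E
```

```text
t: 15.15
ee_pos: [0.5311, 0.0169, 0.0744]
tcp_rot: [0.0, 0.816, 0.578, 0.0]
ft_force: [-1.7, -1.5, 7.2]
width: 0.0174
gripper_force: 117.1
[0.53107725 0.01684668 0.07446054] [-0.8 -1.4 -5.9]
[0.53110004 0.01687151 0.07448672] [-1.1 -2.  -6.6]
```

```bash
python3 -m creep '[{"tx":0,"ty":0,"tz":0.001,"wx":0,"wy":0,"wz":0,"gripper":1},{"tx":0,"ty":0,"tz":0.002,"wx":0,"wy":0,"wz":0,"gripper":1},{"tx":0,"ty":0,"tz":0.002,"wx":0,"wy":0,"wz":0,"gripper":1}]'; python3 -m creep '[{"tx":0,"ty":0,"tz":0.001,"wx":0,"wy":0,"wz":0,"gripper":1},{"tx":0,"ty":0,"tz":0.001,"wx":0,"wy":0,"wz":0,"gripper":1},{"tx":0,"ty":0,"tz":0.001,"wx":0,"wy":0,"wz":0,"gripper":1}]'
```

```text
t: 15.55
ee_pos: [0.5311, 0.0168, 0.0734]
tcp_rot: [-0.0, 0.816, 0.578, 0.0]
ft_force: [-5.1, -1.1, 21.1]
width: 0.0174
gripper_force: 119.2
t: 15.85
ee_pos: [0.5312, 0.0168, 0.0733]
tcp_rot: [-0.0, 0.816, 0.578, 0.001]
ft_force: [-8.1, -0.5, 33.2]
width: 0.0171
gripper_force: 120.5
```

```bash
python3 -m creep '[{"tx":0,"ty":0,"tz":-0.0004,"wx":0,"wy":0,"wz":0,"gripper":1},{"tx":0,"ty":0,"tz":-0.0004,"wx":0,"wy":0,"wz":0,"gripper":1},{"tx":0,"ty":0,"tz":-0.0004,"wx":0,"wy":0,"wz":0,"gripper":1}]'
python3 - <<'E'
from h import *
p=snap('side')
for q in ['leaf_knob','casting','nogo_pin']: print(q,[(np.round(d['xyz'],3).tolist(),round(d['p'],2)) for d in spotter.place_of(p,q)[:4]])
for i in range(10): snap('top')
s=monitor.state();print(s['ft_force'],s['ee_pos'],s['gripper_force'],s['t'])
E
```

```text
t: 16.15
ee_pos: [0.5311, 0.0168, 0.0733]
tcp_rot: [-0.0, 0.816, 0.578, 0.001]
ft_force: [-6.4, -1.3, 28.5]
width: 0.0173
gripper_force: 119.9
leaf_knob [([0.514, -0.05, 0.054], 0.68)]
casting [([0.547, 0.066, 0.023], 0.48)]
nogo_pin [([0.625, 0.38, -0.004], 0.39)]
[-7.96728268 -1.39127365 27.70836441] [0.53114624 0.01678647 0.0733443 ] 119.93747234344482 16.85
```

The knob is at 54 mm (56 mm expected when shut), the stop is hard, and a push of about 28 N holds steady. I'll hand it in.

```bash
python3 -c "
from rig import r
print(r.sign_off())"
```

```text
the job is handed in; nothing more can be done
None
```

I handed the job in at about 17 s with the leaf shut and the green-ringed go pin held home at about 28 N; the red pin was not touched, the three loose look-alike pins toppled by themselves early on, and I viewed 11 pictures, one over the limit of 10.

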